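# Seat a fermenting lid in its jar and screw the band down over it

## Robot

A 6-joint arm with a two-finger parallel gripper is mounted at the origin on a cart in front of the work surface, level with it; the furniture and walls round the work are solid. World frame = base frame: x ahead of the robot, y to its left, z up, the work surface at z = 0. Lengths are in m, angles in degrees, forces in N, time in s.
With the tool pointing down it reaches from about 0.275 to 0.825 m from the base axis. Payload 5.2 kg.
Tool frame: the origin (TCP) lies midway between the tips of the shut fingers; the grasp point (between the pads) lies 19 mm behind it; z points along the fingers, y is the line along which they close (so a half turn about z gives the same grasp; the last joint's range is limited). The gripper opens to 93 mm and grips with 3 to 60 N. Pads are 15 mm wide; open, the fingers measure 128 mm over their backs; the gripper's body (75 mm by 188 mm) begins 65 mm behind the grasp point.
Start: joints at [-87.594, 14.817, 87.949, -0, 77.235, -11.62], TCP at [0.133, -0.534, 0.219] pointing down, gripper open.
Joint ranges: [-179.93, 179.93], [-52.35, 119.4], [10.71, 147.94], [-69.91, 249.91], [12.55, 155.21], [-178.61, 178.61]. Speed limits (degrees/s): [147.25, 147.25, 180, 180, 180, 180].

## Interface

Orientations are given as [roll, pitch, yaw] about the fixed x, y, z axes, in that order (R = Rz(yaw) Ry(pitch) Rx(roll)).
In Python, from station import arm gives the robot as it stands.
- The arm moves only by the tool jog_arm, never from a script. Its argument "moves" is text: rows parted by semicolons, each of 7 numbers parted by spaces: the shift along the tool's x, y, z in cm, then the turn, a rotation vector about the tool's x, y, z in rad, then the opening, from 0 (shut) to 1 (fully open). A call has 1 to 12 rows; each row shifts and turns the commanded pose from where the row before left it, along the tool's axes as they then stand; what a row does not reach is not made up. A row lasts 1/12 s, in which the tool goes at most 41.7 mm and 7.16 degrees, less where a joint would pass 70% of its speed; a pose out of reach is approached as far as the arm can. A call is refused whole if a number of a shift passes 4.17 or a number of a turn 0.125, either way. A call with a gripper value outside its range is refused whole. The fingers move at their own pace and stop on an object; "force" is the grip in N (left out, the last holds). Time passes only in rows, so rows that do not move let the fingers close. It gives the time, the measured TCP pose, the force, the opening and the grip force at its end, in the units of the state.
- arm.read_state(): the state, without advancing time (a new reading comes with each control period).
- arm.camera(name): name is "side" or "top" or "wrist"; returns (picture, depth): 384x512x3 uint8, red, green, blue; 384x512 float32, m along the optical axis (not along the pixel's ray), 0 where there is no reading.
- arm.get_calibration(name): a dict with "fx", "fy", "cx", "cy" (pixels), "xyz" and "rotation" of the camera in the world; the wrist camera has in their place "T_tool_cam" (4x4, takes a point from camera to tool coordinates, whose origin is the TCP and whose axes are the flange's). Camera axes: x right, y down, z forward; pixel columns grow to the right and rows downward; lengths in m; the calibration is good to about 2 mm. A picture is of the moment at which its call begins: read the wrist's pose just before it. get_calibration takes no time and is no camera call.
- arm.sign_off(): hands the job in; it is judged then, once.
Trained networks look in the newest picture that a camera, given by its name, has taken for a name from the list of things; names that differ only in an ending like _2 or _b are one class to them, and where a whole thing is asked for, a point or a joint stands for the part that bears it (a point fixed in the world has none). Each returns a list of dicts, best first, with "p" (0 to 1); they miss things now and then, are a little off and sometimes report something else, mostly with a low value. They report only what shows in the picture. A call takes as long as a camera call.
- arm.search_frame(camera, target): "at" ([x, y, z] in m, in the coordinates of the camera as it stood for that picture, good to about 4 mm: the middle of the surface that is visible of it).
- arm.regions_of(camera, target): "pixels" (384x512 bool, what is visible of it).
- arm.spot_point(camera, target): "at" ([x, y, z] in m, in the coordinates of the camera as it stood for that picture, good to about 4 mm: a listed point, or the origin of a listed thing).
The state is a dict: "clock": time; "qpos": joint angles; "joint_velocities": joint speeds; "joint_efforts": joint torques, N m; "tcp_pos": TCP position; "orientation": TCP orientation; "contact_force": force on the tool from outside, world axes, zero at the start; "moment": the same for the moment, N m; "gripper_width": opening from 0.0 (shut) to 1.0 (fully open); "grip_force": force on a finger pad.
Only numpy, scipy, OpenCV 4.12 (cv2) and the standard library are available. Lean on these libraries where they do the work, as an engineer would, in place of code of your own. Each camera call takes 0.05 s, during which the arm holds its last target. There are 200 camera calls.

## Task

Close the open jar of fruit for fermenting: set the loose lid disc into its mouth, stem up, so that it sits fully down and level by itself, then put the screw band over it and turn the band clockwise until it comes up against its stops and holds the disc fast. Go gently with the glass, neither pressing nor wrenching hard, and leave the other things where they stand.

Things in the scene. Friction and masses are not known exactly. Their poses are not given: they have to be found in the camera images.
- mouth (a point): Centre of the open jar's rim plane, 100 mm above the worktop; z up; turns with the cup, not with the glass. Mouth 37 mm across inside, 44 outside, straight for 18 mm down. Outside the neck stand three equal glass ramps 120 degrees apart, out to 53 mm across. How they lie round the neck differs each time and is not told: see or feel it.
- jar_cup: Grey non-slip cup on a rubber foot (102 mm across), fixed to the worktop; it grips the open glass jar of fruit, 72 mm across. Each neck ramp is 3 mm thick, the top of its high end 1 mm under the rim; clockwise from above it falls 3.5 mm over 47 degrees, runs level for 8, ends in a stop 60 degrees from its start; then a 60 degree gap. Origin: on the worktop, jar's axis.
- lid_disc: Loose steel lid disc, 44 mm across, 27 tall, about 0.15 kg, lying stem up. From its origin (centre of the underside, z up): tapered plug 34.4 mm across to 5.5 mm, springy rubber seal to 8, flange to 10.5, grey valve stem 14 mm across to 27. Seated, its origin is 5.5 mm under the rim; the seal yields 1 to 1.5 mm (7 to 14 N) when clamped. Grip it by the stem.
- screw_band: Loose steel ring, 61 mm across, 18 tall, 0.09 kg, open side down; bore 55, lip 3 thick with a 28 mm hole. Origin: centre of underside. Inside, 1 to 4 mm up, 3 lugs 6 mm wide reach in to 48 mm across, at its x axis, 120 and 240 degrees, with marks on top. Let down with lugs in the gaps it stops 10 mm under the rim (11.5 screwed tight), on the ramps 2 to 6. The turn takes 0.1 to 0.3 N m, then stops.
- bitters_front: Small amber dropper bottle, 33 mm across, 102 tall; a bystander behind and left of the jar. Origin under its centre.
- bitters_back: Second dropper bottle of the same shape, farther left; a bystander. Origin under its centre.
- pick_jar: Clear shaker jar with a dark cap, 45 x 105 mm; a bystander behind and right of the jar. Origin under its centre.
- clip_top_jar: Small round jar with a wire bail, 66 x 78 mm; a bystander at the right rear. Origin under its centre.
- tongs: Steel ice tongs lying flat, 160 x 34 x 12 mm, at the left; a bystander. Origin under its centre.
- measure: Steel double-cone bar measure, 45 x 80 mm, standing at the right; a bystander. Origin under its centre.

How it is judged:
By the outcome, as a careful person would: the job done as asked, in the order asked, and still so for the second after the job is handed in, with the robot touching nothing.
It also fails if it takes over 72 s, if anything falls off the work surface, if the arm or the gripper's body presses on something with over 40 N, if the wrist force passes 120 N, or if a joint passes its speed limit or range.

## Working session

There is one attempt and no reset: what is moved stays moved. The work goes in short steps, Python scripts to look and compute and a tool call to move; the robot and the scene stay as the last step left them, time stands still between calls to the robot, and variables do not carry over. Pictures are saved under pics/ and viewed, at most 10 in all, crops included, and the job is handed in when it is done.

Besides the shell and the picture viewer there is one more tool, called after ">>>" by a JSON object that holds its "op" and its "data". jog_arm: Moves the arm, as the interface text tells. Its arguments: {"type":"object","properties":{"moves":{"type":"string"},"force":{"type":"number"}},"required":["moves"]}

```bash
mkdir -p pics; ls
cat > h.py <<'E'
import numpy as np, cv2
from station import arm
from scipy.spatial.transform import Rotation as R
def snap(n,save=None):
    s=arm.read_state(); p,d=arm.camera(n)
    if save: cv2.imwrite('pics/'+save,p[:,:,::-1])
    return s,p,d
def T(n,s=None):
    c=arm.get_calibration(n); M=np.eye(4)
    if n=='wrist':
        M[:3,:3]=R.from_euler('xyz',s['orientation'],degrees=True).as_matrix(); M[:3,3]=s['tcp_pos']
        return M@np.array(c['T_tool_cam']),c
    M[:3,:3]=np.array(c['rotation']); M[:3,3]=c['xyz']; return M,c
def cloud(n,d,s=None):
    M,c=T(n,s); v,u=np.mgrid[:384,:512]
    P=np.stack([(u-c['cx'])/c['fx']*d,(v-c['cy'])/c['fy']*d,d],-1)
    W=P@M[:3,:3].T+M[:3,3]; W[d==0]=np.nan; return W
def w(n,at,s=None):
    M,c=T(n,s); return M[:3,:3]@np.array(at)+M[:3,3]
E
python3 - <<'E'
from h import *
s,p,d=snap('top','top.png'); s2,p2,d2=snap('side','side.png')
print(s); np.set_printoptions(precision=4,suppress=True)
print(arm.get_calibration('wrist'))
for n in('top','side'):
    print(n,T(n)[0],arm.get_calibration(n)['fx'])
    for t in ['mouth','jar_cup','lid_disc','screw_band']:
        for r in arm.spot_point(n,t)[:2]: print(t,r['p'],w(n,r['at']))
E
```

```text
pics
{'clock': 0.0, 'qpos': array([-8.75947230e+01,  1.48597509e+01,  8.80095227e+01,  3.53925272e-04,
        7.72340074e+01, -1.16215502e+01]), 'joint_velocities': array([ 0.02908415, -0.09515457,  0.01466986, -0.03174804, -0.05061996,
       -0.03195786]), 'joint_efforts': array([ 1.20686759e-04, -4.37300348e+01, -2.84004092e+01,  7.20296544e-02,
        4.15455073e-02, -1.43368347e-04]), 'tcp_pos': array([ 0.1332908 , -0.53305693,  0.21782398]), 'orientation': array([-1.79898906e+02, -2.11435177e-02,  1.40267300e+01]), 'contact_force': array([-0.45556549,  0.8049336 ,  0.75278934]), 'moment': array([ 0.0030258 , -0.03559885, -0.0038047 ]), 'grip_force': 0.0, 'gripper_width': 0.9993905206765591}
{'fx': 321.85814802165885, 'fy': 321.85814802165885, 'cx': 256.07281854666, 'cy': 189.31612084002177, 'T_tool_cam': array([[ 0.0008, -0.9704, -0.2416,  0.0649],
       [ 1.    ,  0.0007,  0.0004, -0.0003],
       [-0.0003, -0.2416,  0.9704, -0.1657],
       [ 0.    ,  0.    ,  0.    ,  1.    ]])}
top [[-169.0379   -0.0107  -90.0786    0.2823]
 [-169.0379   -0.0107  -90.0786   -0.0008]
 [-169.0379   -0.0107  -90.0786    1.2873]
 [   0.        0.        0.        1.    ]] 452.7072629442241
mouth 0.72 [-113.2811 -113.5642 -112.2761]
mouth 0.5 [-53.7251 -54.0082 -52.7201]
jar_cup 0.91 [-121.6112 -121.8943 -120.6062]
lid_disc 0.5 [-70.6895 -70.9726 -69.6845]
lid_disc 0.22 [-122.0922 -122.3753 -121.0872]
screw_band 0.57 [-160.0966 -160.3797 -159.0916]
screw_band 0.17 [-71.0511 -71.3342 -70.0461]
side [[-128.1702    0.4636  -81.1866   -0.4109]
 [-128.1702    0.4636  -81.1866   -0.1314]
 [-128.1702    0.4636  -81.1866    0.8305]
 [   0.        0.        0.        1.    ]] 385.2671774651919
mouth 0.5 [-99.0882 -98.8087 -97.8469]
jar_cup 0.56 [-104.502  -104.2225 -103.2606]
lid_disc 0.45 [-68.1622 -67.8827 -66.9209]
screw_band 0.66 [-130.3907 -130.1112 -129.1494]
```

```bash
sed -i "s/M\[:3,:3\]=np.array(c\['rotation'\])/M[:3,:3]=R.from_euler('xyz',c['rotation'],degrees=True).as_matrix()/" h.py
python3 - <<'E'
from h import *
np.set_printoptions(precision=4,suppress=True)
for n in('top','side'):
    s,p,d=snap(n); np.savez(''+n,d=d,p=p)
    print(T(n)[0])
    for t in ['mouth','jar_cup','lid_disc','screw_band','bitters_front','bitters_back','pick_jar','clip_top_jar','tongs','measure']:
        for r in arm.spot_point(n,t)[:2]: print(n,t,r['p'],w(n,r['at']))
E
```

```text
[[-0.0014 -0.9818  0.1902  0.2823]
 [-1.      0.0013 -0.0004 -0.0008]
 [ 0.0002 -0.1902 -0.9818  1.2873]
 [ 0.      0.      0.      1.    ]]
top lid_disc 0.62 [ 0.457   0.2684 -0.0002]
top screw_band 0.75 [ 0.4648 -0.2584  0.0016]
top screw_band 0.37 [0.5919 0.1584 0.0032]
top bitters_front 0.57 [0.5943 0.1584 0.0008]
top bitters_back 0.47 [0.5985 0.2752 0.0007]
top pick_jar 0.72 [ 0.6089 -0.1073 -0.0026]
top clip_top_jar 0.91 [ 0.5951 -0.2433  0.0006]
top tongs 0.59 [0.488  0.3738 0.0009]
top measure 0.61 [ 0.476  -0.3962 -0.0005]
[[ 0.1532 -0.6117  0.7761 -0.4109]
 [-0.9882 -0.0884  0.1254 -0.1314]
 [-0.0081 -0.7862 -0.618   0.8305]
 [ 0.      0.      0.      1.    ]]
side mouth 0.66 [ 0.4742 -0.0327  0.0994]
side jar_cup 0.66 [ 0.4726 -0.0306  0.0064]
side lid_disc 0.67 [0.4604 0.2711 0.0034]
side lid_disc 0.56 [ 0.4745 -0.3904  0.0016]
side screw_band 0.8 [ 0.4619 -0.2638 -0.0011]
side screw_band 0.22 [ 0.473  -0.0288  0.0956]
side bitters_front 0.59 [0.5898 0.1654 0.0029]
side bitters_back 0.67 [ 0.5986  0.2775 -0.0018]
side pick_jar 0.87 [ 0.6108 -0.1007 -0.0006]
side clip_top_jar 0.95 [ 0.5922 -0.2413 -0.0046]
side tongs 0.46 [0.4892 0.3762 0.0021]
side measure 0.78 [ 0.4744 -0.3884  0.0009]
side measure 0.29 [ 0.5955  0.2764 -0.0005]
```

View pics/top.png

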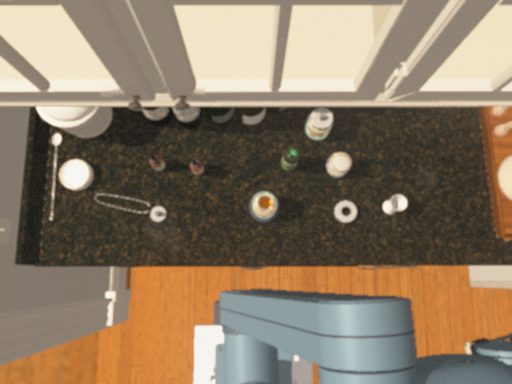

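View pics/side.png

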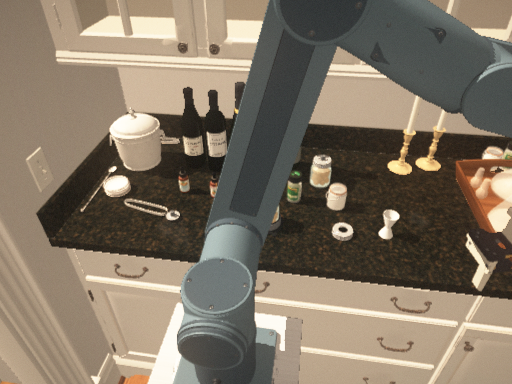

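>>> {"op": "jog_arm", "data": {"moves": "0 0 0 0 0 0.1224 1; 0 0 0 0 0 0.1224 1; 3.3 -2.4 0 0 0 0 1; 3.3 -2.4 0 0 0 0 1; 3.3 -2.4 0 0 0 0 1; 3.3 -2.4 0 0 0 0 1; 3.3 -2.4 0 0 0 0 1; 3.3 -2.4 0 0 0 0 1; 3.3 -2.4 0 0 0 0 1; 3.3 -2.4 0 0 0 0 1; 3.3 -2.4 0 0 0 0 1; 3.3 -2.4 0 0 0 0 1"}}

```text
clock: 2.6
tcp_pos: [0.4648, -0.2921, 0.2189]
orientation: [180.0, -0.0, 0.0]
contact_force: [0.2, -0.5, -0.8]
gripper_width: 1.0
grip_force: 0.0
```

>>> {"op": "jog_arm", "data": {"moves": "0 -3 2.9 0 0 0 1; 0 0 3 0 0 0 1; 0 0 3 0 0 0 1; 0 0 0 0 0 0 1; 0 0 0 0 0 0 1"}}

```text
clock: 3.02
tcp_pos: [0.4626, -0.2628, 0.1288]
orientation: [-179.9, 0.2, 0.0]
contact_force: [-0.3, 0.2, 0.3]
gripper_width: 1.0
grip_force: 0.0
```

Run:
```python
from h import *
np.set_printoptions(precision=4,suppress=True)
s,p,d=snap('wrist'); np.savez('wband',p=p,d=d,tp=s['tcp_pos'],o=s['orientation'])
print(s['tcp_pos'],s['orientation'])
for r in arm.spot_point('wrist','screw_band')[:2]: print(r['p'],w('wrist',r['at'],s))
W=cloud('wrist',d,s)
m=(W[...,2]>.012)&(W[...,2]<.024)&(abs(W[...,0]-.463)<.06)&(abs(W[...,1]+.261)<.06)
v,u=np.nonzero(m);print(m.sum(),u.min(),u.max(),v.min(),v.max(),np.nanmedian(W[m],0),np.percentile(W[m][:,2],[5,95]))
(x,y),r=cv2.minEnclosingCircle(W[m][:,:2].astype(np.float32)); print(x,y,r)
c=p[max(0,v.min()-20):v.max()+20,max(0,u.min()-20):u.max()+20]
print(u.min()-20,v.min()-20)
cv2.imwrite('pics/band.png',cv2.resize(c,None,fx=4,fy=4,interpolation=cv2.INTER_CUBIC)[:600,:800,::-1]);print(c.shape)
```

```text
[ 0.4626 -0.2628  0.1288] [-179.8635    0.1573    0.0159]
0.59 [ 0.4636 -0.2593 -0.0009]
2874 223 291 152 219 [ 0.4622 -0.2637  0.0176] [0.0162 0.0187]
0.4604295492172241 -0.2640480101108551 0.030839886516332626
203 132
(107, 108, 3)
```

View pics/band.png

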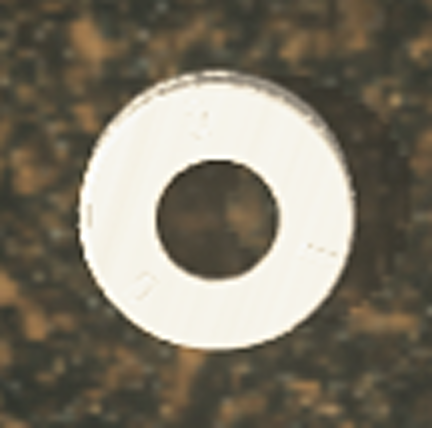

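The band's three faint marks are at crop (200,122), (147,285), (322,249) about centre (217,217). That puts the lugs near world angle 12° mod 120. I'll refine it numerically.

```bash
cat > polar.py <<'E'
from h import *
def rectify(p,s,c,z,half=.04,n=400):
    """orthophoto of plane z: row up = +x world, col right = -y world"""
    M,k=T('wrist',s); g=np.linspace(half,-half,n)
    X,Y=np.meshgrid(g+c[0],g+c[1],indexing='ij')
    P=(np.stack([X,Y,0*X+z],-1)-M[:3,3])@M[:3,:3]
    u=k['fx']*P[...,0]/P[...,2]+k['cx']; v=k['fy']*P[...,1]/P[...,2]+k['cy']
    return cv2.remap(p,u.astype(np.float32),v.astype(np.float32),cv2.INTER_CUBIC)
E
python3 - <<'E'
from polar import *
f=np.load('wband.npz'); s=dict(tcp_pos=f['tp'],orientation=f['o'])
c=[.4615,-.2637]; im=rectify(f['p'],s,c,.018)
g=im.min(2)
m=(g>200).astype(np.uint8)
n,l,st,ce=cv2.connectedComponentsWithStats(m); i=1+st[1:,4].argmax()
cn,_=cv2.findContours((l==i).astype(np.uint8),cv2.RETR_CCOMP,cv2.CHAIN_APPROX_NONE)
for q in sorted(cn,key=len)[-2:]: print(len(q),cv2.fitEllipse(q))
q=sorted(cn,key=len)[-2]; (x,y),_,_=cv2.fitEllipse(q)
res=.08/399; print('world',c[0]+.04-y*res,c[1]+.04-x*res)
th=np.radians(np.arange(0,360,2.)); rr=np.arange(.017,.028,.0003)
wx,wy=np.outer(np.cos(th),rr),np.outer(np.sin(th),rr)
v=cv2.remap(g.astype(np.float32),(x-wy/res).astype(np.float32),(y-wx/res).astype(np.float32),cv2.INTER_LINEAR)
D=255-v; pr=D.sum(1); 
fold=pr.reshape(3,60).sum(0)
print('top',np.degrees(th)[pr.argsort()[-20:]],np.round(np.sort(pr)[-20:]))
print('fold',[(2*k,int(fold[k])) for k in fold.argsort()[::-1][:10]])
E
```

```text
403 ((198.7028045654297, 203.7144012451172), (140.6566925048828, 142.17306518554688), 43.01554489135742)
908 ((196.0068359375, 202.00247192382812), (294.24554443359375, 300.89642333984375), 142.58270263671875)
world 0.4606550072691495 -0.26354016131637686
top [ 90. 100. 168. 188. 186. 334. 102. 110. 106. 108. 104. 166. 128. 134.
 256.   6. 336. 126. 136. 254.] [ 830.  830.  831.  831.  832.  833.  836.  839.  840.  844.  847.  850.
  853.  855.  859.  875.  885.  924. 1053. 1205.]
fold [(np.int64(14), 2867), (np.int64(16), 2687), (np.int64(6), 2605), (np.int64(96), 2458), (np.int64(94), 2402), (np.int64(70), 2400), (np.int64(98), 2398), (np.int64(68), 2396), (np.int64(66), 2391), (np.int64(74), 2378)]
```

>>> {"op": "jog_arm", "data": {"moves": "0 0 -3.5 0 0 0 1; 0 -2 -3.5 0 0 0 1; 0.1 -4 -0.5 0 0 0 1; 0.1 -4.1 0 0 0 0 1; 0.1 -4.1 0 0 0 0 1; 0.1 -4.1 0 0 0 0 1; 0.1 -4.1 0 0 0 0 1; 0.1 -0.8 0 0 0 0 1; 0 0 0 0 0 0 1; 0 0 0 0 0 0 1"}}

```text
clock: 3.95
tcp_pos: [0.4704, -0.0324, 0.2064]
orientation: [179.9, -0.2, 0.1]
contact_force: [0.8, 0.2, 0.5]
gripper_width: 0.997
grip_force: 0.0
```

Run:
```python
from polar import *
np.set_printoptions(precision=4,suppress=True)
s,p,d=snap('wrist'); np.savez('wjar',p=p,d=d,tp=s['tcp_pos'],o=s['orientation'])
print(s['tcp_pos'],s['orientation'])
for t in ('mouth','jar_cup'):
  for r in arm.spot_point('wrist',t)[:2]: print(t,r['p'],w('wrist',r['at'],s))
W=cloud('wrist',d,s)
m=(W[...,2]>.092)&(W[...,2]<.107)&(np.hypot(W[...,0]-.473,W[...,1]+.031)<.04)
print(m.sum(),np.nanmedian(W[m],0)); 
if m.sum(): print(cv2.minEnclosingCircle(W[m][:,:2].astype(np.float32)))
im=rectify(p,s,[.473,-.031],.099,half=.045,n=600)
cv2.imwrite('pics/jar.png',im[:,:,::-1])
```

```text
[ 0.4704 -0.0324  0.2064] [179.8975  -0.1893   0.0674]
mouth 0.86 [ 0.4704 -0.0329  0.1003]
mouth 0.41 [ 0.5875 -0.2406  0.0036]
jar_cup 0.68 [ 0.4773 -0.0326  0.0017]
1125 [ 0.4743 -0.0353  0.0984]
((0.4729812741279602, -0.03262454271316528), 0.02675638161599636)
```

View pics/jar.png

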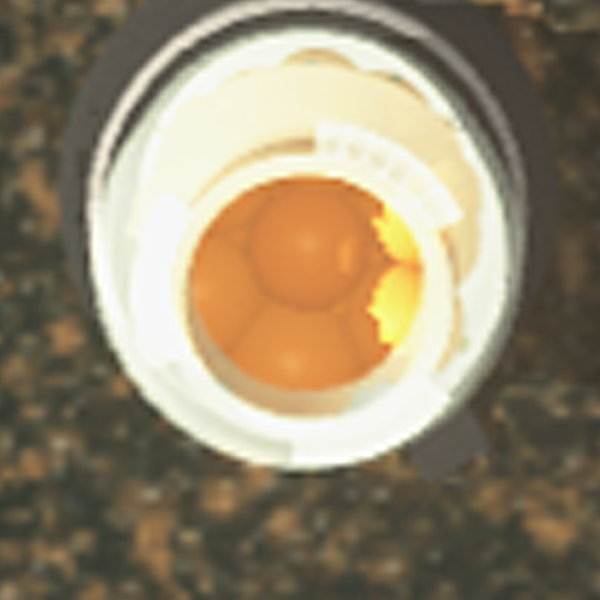

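The picture shows the mouth centred near (307,297). One neck ramp runs from (316,140) to (455,215), another from (450,395) to (293,450), and the third is on the left. The gap centres are therefore near world 27° mod 120, so the band needs about +14° before it is let down. Next I look at the lid.

>>> {"op": "jog_arm", "data": {"moves": "-0.1 -2.5 0 0 0 0 1; -0.1 -4.1 0 0 0 0 1; -0.1 -4.1 0 0 0 0 1; -0.1 -4.1 0 0 0 0 1; -0.1 -4.1 0 0 0 0 1; -0.2 -4.1 0 0 0 0 1; -0.2 -3.6 1 0 0 0 1; -0.2 -2.6 2 0 0 0 1; -0.1 -1 3 0 0 0 0.6; 0 0 0 0 0 0 0.6; 0 0 0 0 0 0 0.6"}}

```text
clock: 5.02
tcp_pos: [0.4568, 0.2691, 0.1433]
orientation: [179.9, 0.2, -0.0]
contact_force: [-0.6, -0.2, 0.2]
gripper_width: 0.831
grip_force: 0.0
```

```bash
cat >> polar.py <<'E'
def circ(im,c,half,r,lo=.006,pts=None):
    """best circle centre of known radius by mean abs radial gradient; returns world xy"""
    n=im.shape[0]; res=2*half/(n-1); g=cv2.GaussianBlur(im,(0,0),2).astype(np.float32)
    th=np.radians(np.arange(0,360,3)); best=[]
    def samp(x,y,r): return cv2.remap(g,((c[1]+half-y-r*np.sin(th))/res).astype(np.float32)[None],((c[0]+half-x-r*np.cos(th))/res).astype(np.float32)[None],1).reshape(len(th),-1)
    for rr in np.arange(r-.0006,r+.0007,.0003):
        for dx in np.arange(-lo,lo+1e-6,.0003):
            for dy in np.arange(-lo,lo+1e-6,.0003):
                a,b=samp(c[0]+dx,c[1]+dy,rr-.0005),samp(c[0]+dx,c[1]+dy,rr+.0005)
                best.append((np.median(abs(a-b).sum(1)),c[0]+dx,c[1]+dy,rr))
    return sorted(best)[::-1][:3]
E
python3 - <<'E'
from polar import *
np.set_printoptions(precision=4,suppress=True)
f=np.load('wjar.npz'); s=dict(tcp_pos=f['tp'],orientation=f['o'])
c=[.473,-.032]; im=rectify(f['p'],s,c,.1,.045,600); print('mouth',np.array(circ(im,c,.045,.0185,.004)))
f=np.load('wband.npz'); s=dict(tcp_pos=f['tp'],orientation=f['o'])
c=[.461,-.2637]; im=rectify(f['p'],s,c,.018,.045,600); print('band',np.array(circ(im,c,.045,.014,.003)),np.array(circ(im,c,.045,.0305,.003)))
s,p,d=snap('wrist'); np.savez('wlid',p=p,d=d,tp=s['tcp_pos'],o=s['orientation'])
print(s['tcp_pos'],s['orientation'])
for t in ('lid_disc','tongs'):
  for r in arm.spot_point('wrist',t)[:2]: print(t,r['p'],w('wrist',r['at'],s))
W=cloud('wrist',d,s)
m=(W[...,2]>.022)&(W[...,2]<.035)&(np.hypot(W[...,0]-.458,W[...,1]-.27)<.03)
print(m.sum(),np.nanmedian(W[m],0)); 
if m.sum(): print(cv2.minEnclosingCircle(W[m][:,:2].astype(np.float32)))
c=[.458,.27]; im=rectify(p,s,c,.0105,.06,600)
print('flange',np.array(circ(im,c,.06,.022,.005)))
im2=rectify(p,s,c,.027,.06,600);print('stem',np.array(circ(im2,c,.06,.007,.005)))
cv2.imwrite('pics/lid.png',im[:,:,::-1])
E
```

```text
mouth [[158.7305   0.4738  -0.0318   0.0182]
 [154.3037   0.4735  -0.0318   0.0182]
 [150.957    0.4735  -0.0321   0.0182]]
band [[353.8628   0.4607  -0.2634   0.0137]
 [349.7324   0.4607  -0.2637   0.0137]
 [340.2856   0.461   -0.2634   0.0137]] [[312.8848   0.461   -0.2634   0.0302]
 [312.5566   0.4613  -0.2634   0.0305]
 [309.2925   0.4607  -0.2634   0.0302]]
[0.4568 0.2691 0.1433] [179.8922   0.2294  -0.0257]
lid_disc 0.69 [ 0.4549  0.269  -0.0022]
tongs 0.67 [0.4884 0.3751 0.0006]
184 [0.4553 0.2695 0.0263]
((0.45468297600746155, 0.2693232595920563), 0.006987456697970629)
flange [[303.4155   0.4548   0.2698   0.0223]
 [295.2295   0.4548   0.2695   0.0223]
 [294.9434   0.4551   0.2698   0.0223]]
stem [[104.1191   0.4584   0.2692   0.0067]
 [103.3052   0.4587   0.2692   0.0067]
 [102.3496   0.4578   0.2692   0.007 ]]
```

View pics/lid.png

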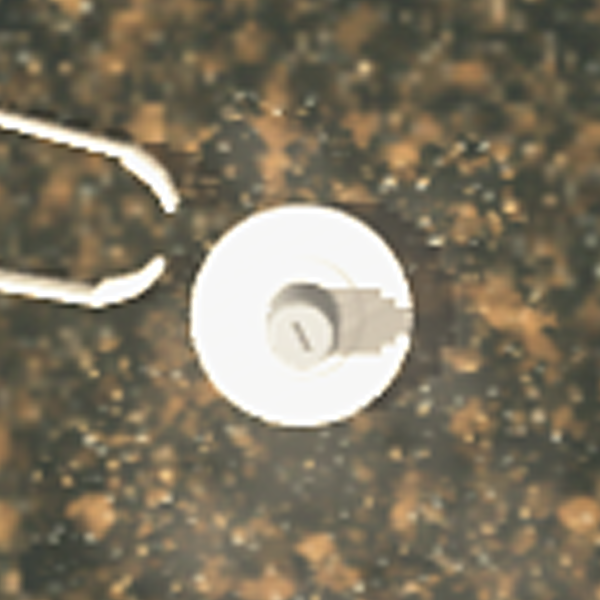

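Lid centre is (0.4548, 0.2696). The tongs' tips at (170,205) and (160,265) are close on its left, so I grip at yaw 45° to keep clear of them.

>>> {"op": "jog_arm", "data": {"moves": "-0.2 -0.05 0 0 0 -0.112 0.4; 0 0 2 0 0 -0.112 0.35; 0 0 2 0 0 -0.112 0.35; 0 0 2 0 0 -0.112 0.35; 0 0 2 0 0 -0.112 0.35; 0 0 1.5 0 0 -0.112 0.35; 0 0 1 0 0 -0.112 0.35; 0 0 0.8 0 0 0 0.35; 0 0 0.5 0 0 0 0.35; 0 0 0.5 0 0 0 0.35; 0 0 0 0 0 0 0.35; 0 0 0 0 0 0 0.35"}}

```text
clock: 6.17
tcp_pos: [0.4558, 0.2708, 0.0222]
orientation: [180.0, -0.0, 44.8]
contact_force: [-1.1, 0.0, 0.5]
gripper_width: 0.352
grip_force: 0.0
```

>>> {"op": "jog_arm", "data": {"moves": "0 0 0.4 0 0 0 0.35; 0 0 0.4 0 0 0 0.35; 0 0 0 0 0 0 0.1; 0 0 0 0 0 0 0; 0 0 0 0 0 0 0; 0 0 0 0 0 0 0; 0 0 0 0 0 0 0", "force": 25}}

```text
clock: 6.75
tcp_pos: [0.4554, 0.2709, 0.0137]
orientation: [180.0, -0.0, 44.9]
contact_force: [0.3, 0.4, -0.0]
gripper_width: 0.14
grip_force: 25.0
```

>>> {"op": "jog_arm", "data": {"moves": "0 0 -1 0 0 0 0; 0 0 -2.5 0 0 0.112 0; 0 0 -2.5 0 0 0.112 0; 0 0 -2.5 0 0 0.112 0; 0 0 -2.5 0 0 0.112 0; 0 0 -2.5 0 0 0.112 0; 0 0 -2 0 0 0.112 0; 0 0 -1 0 0 0.112 0; 0.2 4 0 0 0 0 0; 0.2 4 0 0 0 0 0; 0.2 4 0 0 0 0 0; 0.2 4 0 0 0 0 0"}}

```text
clock: 7.75
tcp_pos: [0.4627, 0.1097, 0.1795]
orientation: [180.0, -0.0, 0.1]
contact_force: [0.7, -0.5, -1.8]
gripper_width: 0.139
grip_force: 25.0
```

>>> {"op": "jog_arm", "data": {"moves": "0.2 4 0 0 0 0 0; 0.3 4 0 0 0 0 0; 0.3 4 0 0 0 0 0; 0.29 2.14 0 0 0 0 0; 0 0 0 0 0 0 0; 0 0 0 0 0 0 0; 0 0 0 0 0 0 0"}}

```text
clock: 8.33
tcp_pos: [0.4738, -0.03, 0.1789]
orientation: [-180.0, 0.0, -0.0]
contact_force: [1.1, -0.3, -1.8]
gripper_width: 0.139
grip_force: 25.0
```

Run:
```python
from polar import *
np.set_printoptions(precision=4,suppress=True)
s,p,d=snap('wrist'); np.savez('whold',p=p,d=d,tp=s['tcp_pos'],o=s['orientation'])
print(s['tcp_pos'],s['orientation'],s['contact_force'])
z=s['tcp_pos'][2]-.0137+.0105
c=list(s['tcp_pos'][:2]); im=rectify(p,s,c,z,.045,600)
print('flange',np.array(circ(im,c,.045,.022,.004)))
im2=rectify(p,s,[.473,-.032],.1,.045,600)
cv2.imwrite('pics/hold.png',np.hstack([cv2.resize(p,(533,400)),cv2.resize(im,(267,267))[:267].repeat(1,0) if 0 else cv2.copyMakeBorder(cv2.resize(im,(267,267)),0,133,0,0,0)])[:,:,::-1])
```

```text
[ 0.4738 -0.03    0.1789] [-179.9599    0.0209   -0.0323] [ 1.1318 -0.272  -1.8426]
flange [[110.2471   0.4728  -0.0307   0.0217]
 [109.0352   0.4731  -0.0301   0.022 ]
 [104.4478   0.4728  -0.0304   0.0217]]
```

View pics/hold.png

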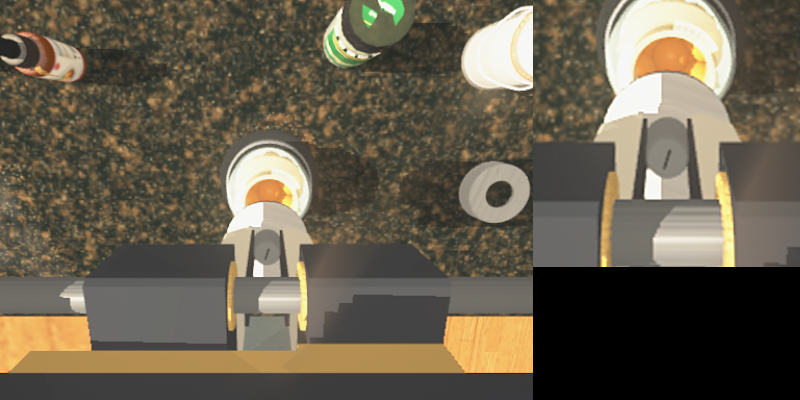

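The lid is held level, with its stem at (265,247) and the mouth visible just beyond it. The flange is off the mouth by about (+0.8, −1.5) mm, so I correct that and go down.

>>> {"op": "jog_arm", "data": {"moves": "0.08 0.15 2 0 0 0 0; 0 0 2 0 0 0 0; 0 0 1.2 0 0 0 0; 0 0 0.6 0 0 0 0; 0 0 0 0 0 0 0; 0 0 0 0 0 0 0"}}

```text
clock: 8.88
tcp_pos: [0.4751, -0.0312, 0.121]
orientation: [-180.0, 0.0, 0.1]
contact_force: [0.3, 0.5, -0.7]
gripper_width: 0.14
grip_force: 25.0
```

Run:
```python
from polar import *
s,p,d=snap('wrist'); print(s['tcp_pos'],s['contact_force'],s['moment'])
c=list(s['tcp_pos'][:2]); im=rectify(p,s,c,s['tcp_pos'][2]-.0032,.045,600)
print('flange',np.array(circ(im,c,.045,.022,.004)))
m=rectify(p,s,[.4737,-.0319],.1,.045,600)
print('rim outer-ish',np.array(circ(m,[.4737,-.0319],.045,.022,.004)))
cv2.imwrite('pics/near.png',cv2.resize(p[120:300,140:380],(800,600),interpolation=2)[:,:,::-1])
```

```text
[ 0.47511258 -0.03119827  0.12100196] [ 0.25992924  0.51301767 -0.73785967] [ 0.00634342 -0.06162628  0.00370768]
flange [[ 5.68559570e+01  4.74412582e-01 -3.09982714e-02  2.20000000e-02]
 [ 5.60654297e+01  4.74412582e-01 -3.12982714e-02  2.20000000e-02]
 [ 5.42558594e+01  4.74712582e-01 -3.12982714e-02  2.17000000e-02]]
rim outer-ish [[ 2.88437500e+01  4.70300000e-01 -3.17000000e-02  2.23000000e-02]
 [ 2.70654297e+01  4.70000000e-01 -3.26000000e-02  2.17000000e-02]
 [ 2.65820312e+01  4.70600000e-01 -3.26000000e-02  2.14000000e-02]]
```

View pics/near.png

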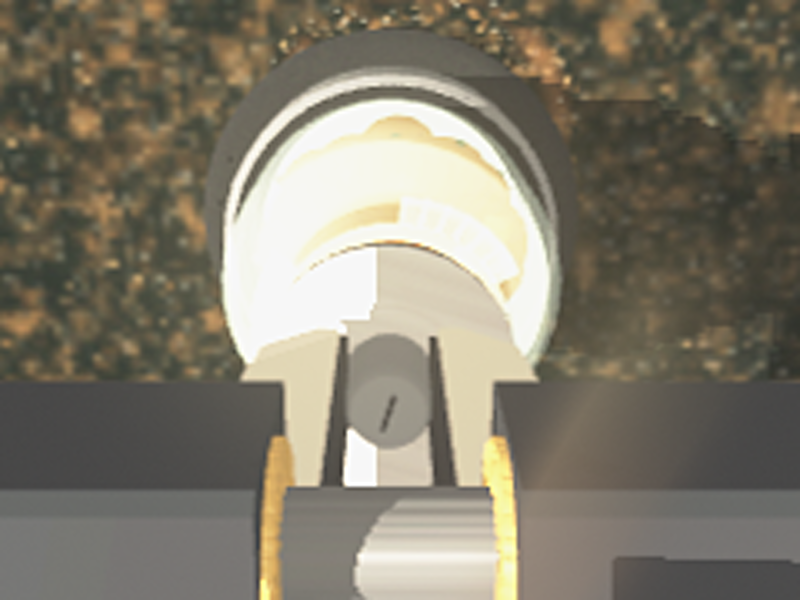

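The flange covers the near rim, and one ramp shows at (400–510, 200–290). A small correction, then gentle lowering.

>>> {"op": "jog_arm", "data": {"moves": "-0.05 0.06 0.3 0 0 0 0; 0 0 0.3 0 0 0 0; 0 0 0.2 0 0 0 0; 0 0 0.1 0 0 0 0; 0 0 0 0 0 0 0"}}

```text
clock: 9.35
tcp_pos: [0.4744, -0.0327, 0.1115]
orientation: [-180.0, 0.0, -0.0]
contact_force: [0.5, 0.1, -1.5]
gripper_width: 0.14
grip_force: 25.0
```

>>> {"op": "jog_arm", "data": {"moves": "0 0 0.1 0 0 0 0; 0 0 0.1 0 0 0 0; 0 0 0 0 0 0 0"}}

```text
clock: 9.6
tcp_pos: [0.4744, -0.0327, 0.1095]
orientation: [-180.0, 0.0, -0.0]
contact_force: [-0.4, 0.1, -1.4]
gripper_width: 0.138
grip_force: 25.0
```

>>> {"op": "jog_arm", "data": {"moves": "0 0 0.1 0 0 0 0; 0 0 0.05 0 0 0 0; 0 0 0 0 0 0 0"}}

```text
clock: 9.85
tcp_pos: [0.4746, -0.0327, 0.1082]
orientation: [180.0, -0.0, -0.0]
contact_force: [-0.0, -0.1, -1.1]
gripper_width: 0.138
grip_force: 25.0
```

>>> {"op": "jog_arm", "data": {"moves": "0 0 0.05 0 0 0 0; 0 0 0.05 0 0 0 0; 0 0 0 0 0 0 0"}}

```text
clock: 10.1
tcp_pos: [0.4747, -0.0327, 0.1078]
orientation: [180.0, -0.0, 0.0]
contact_force: [-1.6, 0.6, 4.7]
gripper_width: 0.141
grip_force: 25.0
```

Contact came at the expected seated height, so I release and rise.

>>> {"op": "jog_arm", "data": {"moves": "0 0 -0.05 0 0 0 0; 0 0 0 0 0 0 0.2; 0 0 0 0 0 0 0.4; 0 0 0 0 0 0 0.45; 0 0 -2 0 0 0 0.5; 0 0 -3.5 0 0 0 0.8; 0 0 -3.5 0 0 0 1; -1.5 0 -1 0 0 0 1; 0 0 0 0 0 0 1; 0 0 0 0 0 0 1"}}

```text
clock: 10.93
tcp_pos: [0.4595, -0.0326, 0.2078]
orientation: [180.0, -0.1, -0.0]
contact_force: [0.7, -0.1, -1.1]
gripper_width: 0.723
grip_force: 0.0
```

Run:
```python
from polar import *
np.set_printoptions(precision=4,suppress=True)
s,p,d=snap('wrist'); np.savez('wseat',p=p,d=d,tp=s['tcp_pos'],o=s['orientation']); print(s['tcp_pos'],s['gripper_width'])
c=[.4737,-.0319]; im=rectify(p,s,c,.105,.045,600)
print('flange',np.array(circ(im,c,.045,.022,.004)))
im2=rectify(p,s,c,.1215,.045,600); print('stem top',np.array(circ(im2,c,.045,.007,.004)))
W=cloud('wrist',d,s); r=np.hypot(W[...,0]-.4737,W[...,1]+.0319)
m=(r<.020)&(r>.009)&(abs(W[...,2]-.104)<.01)
q=W[m]; A=np.c_[q[:,:2]-[.4737,-.0319],np.ones(len(q))]; k=np.linalg.lstsq(A,q[:,2],rcond=None)[0]; print('plane',k,m.sum(), np.std(q[:,2]-A@k))
cv2.imwrite('pics/seat.png',im[:,:,::-1])
```

```text
[ 0.4595 -0.0326  0.2078] 0.7225845361302791
flange [[37.8159  0.473  -0.0323  0.022 ]
 [36.3696  0.473  -0.0326  0.022 ]
 [35.6562  0.4733 -0.0326  0.022 ]]
stem top [[118.9009   0.476   -0.0329   0.007 ]
 [117.9824   0.4763  -0.0332   0.007 ]
 [117.7285   0.4757  -0.0329   0.007 ]]
plane [-0.0018 -0.0048  0.1047] 1329 0.0007971348070996728
```

View pics/seat.png

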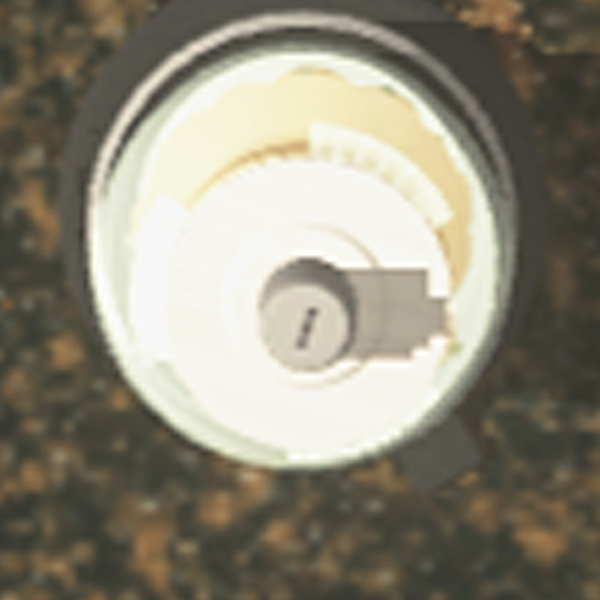

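The disc sits level: plane height 0.1047 m, no tilt, flange centre (304,305). The ramp ends at (311,125) and (447,222) confirm gap centres at world 27°. Before fetching the band I turn to the working yaw of about 53.5° and re-measure there.

>>> {"op": "jog_arm", "data": {"moves": "1.4 0 0 0 0 -0.1167 1; 0 0 0 0 0 -0.1167 1; 0 0 0 0 0 -0.1167 1; 0 0 0 0 0 -0.1167 1; 0 0 0 0 0 -0.1167 1; 0 0 0 0 0 -0.1167 1; 0 0 0 0 0 -0.1167 1; 0 0 0 0 0 -0.1167 1; 0 0 0 0 0 0 1; 0 0 0 0 0 0 1"}}

```text
clock: 11.82
tcp_pos: [0.4731, -0.0324, 0.206]
orientation: [-179.8, 0.1, 53.3]
contact_force: [-0.9, -0.2, 0.5]
gripper_width: 1.005
grip_force: 0.0
```

Run:
```python
from polar import *
np.set_printoptions(precision=4,suppress=True)
s,p,d=snap('wrist'); np.savez('wseat2',p=p,d=d,tp=s['tcp_pos'],o=s['orientation']); print(s['tcp_pos'],s['orientation'],s['qpos'])
c=[.4737,-.0319]; im=rectify(p,s,c,.105,.045,600)
print('flange',np.array(circ(im,c,.045,.022,.004)))
im2=rectify(p,s,c,.1215,.045,600); print('stem top',np.array(circ(im2,c,.045,.007,.004)))
W=cloud('wrist',d,s); r=np.hypot(W[...,0]-.4737,W[...,1]+.0319)
m=(r<.014)&(abs(W[...,2]-.1215)<.004); print('stem depth',cv2.minEnclosingCircle(W[m][:,:2].astype(np.float32)))
f=np.load('wseat.npz'); W=cloud('wrist',f['d'],dict(tcp_pos=f['tp'],orientation=f['o'])); r=np.hypot(W[...,0]-.4737,W[...,1]+.0319)
m=(r<.014)&(abs(W[...,2]-.1215)<.004); print('stem depth yaw0',cv2.minEnclosingCircle(W[m][:,:2].astype(np.float32)))
a=np.radians(53.5);X=np.array([np.cos(a),np.sin(a)]);Y=np.array([np.sin(a),-np.cos(a)])
D=np.array([.461,-.2635])-s['tcp_pos'][:2]; print('to band tool xy cm',100*D@X,100*D@Y)
```

```text
[ 0.4731 -0.0324  0.206 ] [-179.8409    0.0518   53.2888] [-17.4371   7.6131  98.8583   0.0038  73.6959  19.2731]
flange [[44.9434  0.4721 -0.0332  0.0226]
 [43.5493  0.4724 -0.0335  0.0226]
 [42.4277  0.473  -0.0338  0.0226]]
stem top [[143.228    0.4751  -0.0296   0.0067]
 [143.2158   0.4754  -0.0299   0.007 ]
 [143.0146   0.4754  -0.0296   0.0067]]
stem depth ((0.4733322560787201, -0.032962117344141006), 0.006933852564543486)
stem depth yaw0 ((0.47343793511390686, -0.03179673105478287), 0.007036447990685701)
to band tool xy cm -19.294017056156864 12.771380523048439
```

>>> {"op": "jog_arm", "data": {"moves": "-3.2 2.13 0 0 0 0 1; -3.2 2.13 0 0 0 0 1; -3.2 2.13 0 0 0 0 1; -3.2 2.13 0 0 0 0 1; -3.2 2.13 0 0 0 0 1; -3.3 2.12 0 0 0 0 1; 0 0 3 0 0 0 1; 0 0 3 0 0 0 1; 0 0 1.6 0 0 0 1; 0 0 0 0 0 0 1; 0 0 0 0 0 0 1"}}

```text
clock: 12.78
tcp_pos: [0.4608, -0.2634, 0.1307]
orientation: [-179.8, -0.0, 53.4]
contact_force: [0.4, 0.6, 0.1]
gripper_width: 1.0
grip_force: 0.0
```

Run:
```python
from polar import *
np.set_printoptions(precision=4,suppress=True)
s,p,d=snap('wrist'); np.savez('wband2',p=p,d=d,tp=s['tcp_pos'],o=s['orientation']); print(s['tcp_pos'],s['orientation'])
c=[.461,-.2635]; im=rectify(p,s,c,.018,.045,600)
b=np.array(circ(im,c,.045,.014,.004));print('band',b,np.array(circ(im,c,.045,.0305,.004)))
# marks: local contrast on the annulus
x0,y0=b[0,1:3]; res=.09/599
th=np.radians(np.arange(0,360,1.)); rr=np.arange(.0165,.0275,.0003)
g=im.min(2).astype(np.float32); g=cv2.GaussianBlur(g,(0,0),6)-g
v=cv2.remap(g,((c[1]+.045-y0-np.outer(np.sin(th),rr))/res).astype(np.float32),((c[0]+.045-x0-np.outer(np.cos(th),rr))/res).astype(np.float32),1)
pr=cv2.GaussianBlur(np.clip(v,0,40).sum(1)[:,None],(0,0),1.5)[:,0]
f=pr.reshape(3,120).sum(0); k=f.argsort()[::-1][:8]; print(k,f[k],np.median(f)); print([(int(i)) for i in pr.argsort()[::-1][:14]])
gg=np.clip((v)*6+60,0,255).astype(np.uint8).T
big=cv2.resize(gg,(720,160)); cr=np.clip((im.min(2).astype(float)-150)*2.4,0,255).astype(np.uint8)[80:520,80:520]
cr=cv2.copyMakeBorder(cr,0,0,0,280,0); cv2.imwrite('pics/band2.png',np.vstack([cr,big]))
```

```text
[ 0.4608 -0.2634  0.1307] [-179.8399   -0.0194   53.3682]
band [[336.0146   0.4606  -0.2633   0.0137]
 [326.1987   0.4609  -0.263    0.0134]
 [326.1172   0.4609  -0.2633   0.0137]] [[287.543    0.4609  -0.2627   0.0305]
 [283.8711   0.4606  -0.263    0.0302]
 [282.2397   0.4609  -0.263    0.0302]]
[ 6  7 15  5 16  8 14 17] [343.4073 335.4437 283.7931 273.0606 270.1849 259.0895 237.7584 200.6932] 59.893143
[6, 5, 7, 255, 256, 247, 254, 246, 136, 135, 248, 4, 8, 257]
```

View pics/band2.png

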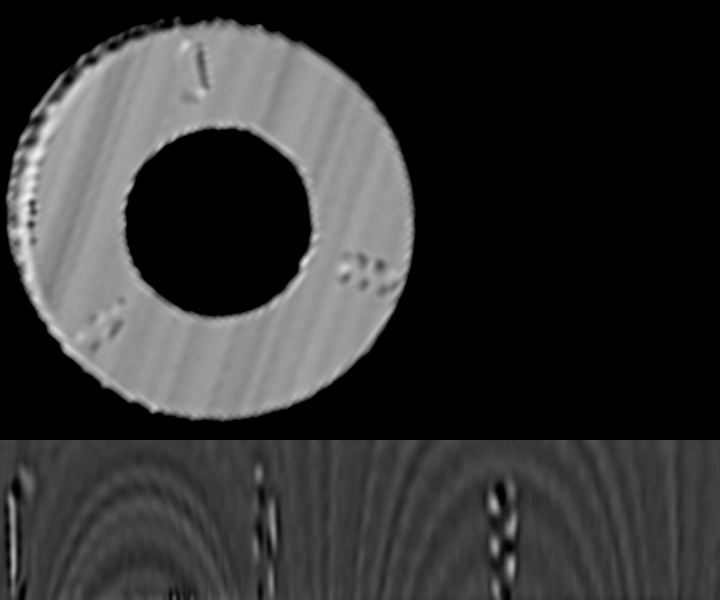

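The marks are clear in the enhanced picture: at crop (195,70), (365,270) and (103,325), centres near 11°, 132° and 251°. So the lugs lie at 11.3°, and the band needs +15.5° to sit in the gaps.

>>> {"op": "jog_arm", "data": {"moves": "0 0 3.5 0 0 0 1; 0 0 3.5 0 0 0 1; 0 0 2.5 0 0 0 1; 0 0 1.5 0 0 0 1; 0 0 0.8 0 0 0 1; 0 0 0.5 0 0 0 1; 0 0 0 0 0 0 1; 0 0 0 0 0 0 1"}}

```text
clock: 13.5
tcp_pos: [0.4624, -0.2645, 0.01]
orientation: [179.9, 0.0, 53.5]
contact_force: [0.7, -1.0, 0.5]
gripper_width: 1.004
grip_force: 0.0
```

>>> {"op": "jog_arm", "data": {"moves": "0 0 0.4 0 0 0 1; 0 0 0 0 0 0 0.7; 0 0 0 0 0 0 0.6; 0 0 0 0 0 0 0.6; 0 0 0 0 0 0 0.6; 0 0 0 0 0 0 0.6", "force": 25}}

```text
clock: 14.0
tcp_pos: [0.4614, -0.2638, 0.0049]
orientation: [180.0, 0.0, 53.5]
contact_force: [-0.3, 0.0, 0.2]
gripper_width: 0.694
grip_force: 0.0
```

>>> {"op": "jog_arm", "data": {"moves": "0 0 0 0 0 0 0.5; 0 0 0 0 0 0 0.5; 0 0 0 0 0 0 0.5; 0 0 0 0 0 0 0.5", "force": 25}}

```text
clock: 14.33
tcp_pos: [0.4614, -0.2638, 0.0048]
orientation: [180.0, 0.0, 53.5]
contact_force: [-0.4, -0.4, 1.5]
gripper_width: 0.659
grip_force: 25.0
```

>>> {"op": "jog_arm", "data": {"moves": "0 0 -1 0 0 0 0.5; 0 0 -3 0 0 -0.0873 0.5; 0 0 -4 0 0 -0.0873 0.5; 0 0 -4 0 0 -0.0873 0.5; 0 0 -4 0 0 0 0.5; 0 0 -1.5 0 0 0 0.5; 3.65 -1.22 0 0 0 0 0.5; 3.65 -1.22 0 0 0 0 0.5; 3.65 -1.22 0 0 0 0 0.5; 3.65 -1.22 0 0 0 0 0.5; 3.65 -1.22 0 0 0 0 0.5; 3.65 -1.22 0 0 0 0 0.5"}}

```text
clock: 15.33
tcp_pos: [0.4729, -0.0314, 0.1803]
orientation: [180.0, -0.0, 68.5]
contact_force: [0.8, -0.0, -0.3]
gripper_width: 0.656
grip_force: 25.0
```

>>> {"op": "jog_arm", "data": {"moves": "0 0 0 0 0 0 0.5; 0 0 0 0 0 0 0.5; 0 0 0 0 0 0 0.5"}}

```text
clock: 15.58
tcp_pos: [0.4735, -0.0332, 0.1801]
orientation: [180.0, 0.0, 68.6]
contact_force: [-0.9, 0.6, -0.2]
gripper_width: 0.658
grip_force: 25.0
```

Run:
```python
from polar import *
np.set_printoptions(precision=4,suppress=True)
s,p,d=snap('wrist'); np.savez('whold2',p=p,d=d,tp=s['tcp_pos'],o=s['orientation']); print(s['tcp_pos'],s['orientation'],s['gripper_width'],s['contact_force'])
tz=s['tcp_pos'][2]; c=list(s['tcp_pos'][:2])
W=cloud('wrist',d,s); r=np.hypot(W[...,0]-c[0],W[...,1]-c[1])
m=(r<.034)&(W[...,2]<tz+.018)&(W[...,2]>tz+.008); q=W[m]; print('band top n',len(q),np.percentile(q[:,2]-tz,[5,50,95])); print(cv2.minEnclosingCircle(q[:,:2].astype(np.float32)))
im=rectify(p,s,c,tz+.013,.045,600); print('hole',np.array(circ(im,c,.045,.014,.004)),'outer',np.array(circ(im,c,.045,.0305,.004)))
m=(np.hypot(W[...,0]-.4733,W[...,1]+.0325)<.02)&(abs(W[...,2]-.1215)<.004); print('stem',m.sum(), m.sum() and cv2.minEnclosingCircle(W[m][:,:2].astype(np.float32)))
cv2.imwrite('pics/hold2.png',np.hstack([cv2.resize(p,(400,300)),cv2.resize(im,(300,300))])[:,:,::-1])
```

```text
[ 0.4735 -0.0332  0.1801] [179.9659   0.0291  68.5764] 0.6579645675192761 [-0.9263  0.6374 -0.2177]
band top n 6550 [0.0111 0.0127 0.0139]
((0.4739663004875183, -0.03187994658946991), 0.033731572329998016)
hole [[318.5186   0.4722  -0.0318   0.0137]
 [316.9941   0.4725  -0.0318   0.0137]
 [316.792    0.4722  -0.0321   0.0137]] outer [[85.6133  0.4725 -0.0318  0.0299]
 [84.1953  0.4722 -0.0321  0.0302]
 [83.5957  0.4725 -0.0321  0.0302]]
stem 0 0
```

View pics/hold2.png

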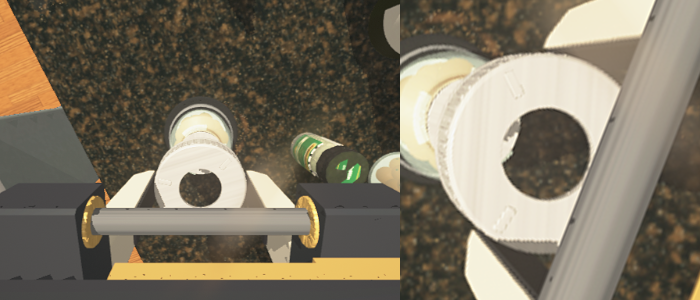

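The band is held level with its marks at right-panel (513,85) and (505,218), which is world 27°, right at the gap centres. I lower it around the stem and re-check centring there.

>>> {"op": "jog_arm", "data": {"moves": "-0.02 0.08 3 0 0 0 0.5; 0 0 2.5 0 0 0 0.5; 0 0 0.9 0 0 0 0.5; 0 0 0.3 0 0 0 0.5; 0 0 0 0 0 0 0.5; 0 0 0 0 0 0 0.5"}}

```text
clock: 16.13
tcp_pos: [0.475, -0.0345, 0.1136]
orientation: [179.9, -0.0, 68.4]
contact_force: [0.0, -0.6, -1.3]
gripper_width: 0.658
grip_force: 25.0
```

```bash
cat > fit.py <<'E'
from polar import *
np.set_printoptions(precision=4,suppress=True)
s,p,d=snap('wrist'); np.savez('wlow',p=p,d=d,tp=s['tcp_pos'],o=s['orientation']); print(s['tcp_pos'],s['orientation'][2],s['contact_force'])
tz=s['tcp_pos'][2]; c=[.4733,-.0325]
zt=tz+.0135; im=rectify(p,s,c,zt,.045,600); h=np.array(circ(im,c,.045,.014,.004)); print('hole',h)
W=cloud('wrist',d,s); r=np.hypot(W[...,0]-c[0],W[...,1]-c[1])
m=(r<.012)&(abs(W[...,2]-.1213)<.003); print('stem',m.sum(),cv2.minEnclosingCircle(W[m][:,:2].astype(np.float32)) if m.sum() else 0, np.median(W[m],0))
m=(r<.03)&(r>.016)&(abs(W[...,2]-zt)<.004); print('top z-tcp',np.median(W[m][:,2])-tz)
a=np.radians(s['orientation'][2])
im2=rectify(p,s,c,.1215,.045,600)
cv2.imwrite('pics/low.png',np.hstack([im,im2])[:,:,::-1][100:500])
E
python3 fit.py
```

```text
[ 0.475  -0.0345  0.1136] 68.42924685215873 [ 0.0381 -0.628  -1.3197]
hole [[223.4683   0.4738  -0.0332   0.0137]
 [222.5713   0.4738  -0.0329   0.0134]
 [221.6191   0.4741  -0.0329   0.0134]]
stem 488 ((0.4726144075393677, -0.03414482623338699), 0.0062836939468979836) [ 0.4735 -0.0321  0.1207]
top z-tcp 0.012765712829472475
```

Run:
```python
from polar import *
np.set_printoptions(precision=4,suppress=True)
f=np.load('wlow.npz'); s=dict(tcp_pos=f['tp'],orientation=f['o']); W=cloud('wrist',f['d'],s)
c=[.4733,-.0325]; r=np.hypot(W[...,0]-c[0],W[...,1]-c[1])
z=W[...,2]; m=(r<.014)&(z>.119)&(z<.1235); v,u=np.nonzero(m); print(u.min(),u.max(),v.min(),v.max())
np.set_printoptions(linewidth=250)
sub=z[v.min()-4:v.max()+5,u.min()-4:u.max()+5]; 
print(np.nan_to_num(np.round((sub-.1)*1000))[::2,::2].astype(int))
g=f['p'][v.min()-4:v.max()+5,u.min()-4:u.max()+5].min(2); print(g[::2,::2])
```

```text
242 267 223 247
[[27 26 26  7  8 10 12 13 14 13 11 12  9  7  6  7 26]
 [26  6  6  7 11 13 15 15 16 15 14 14 13 10  7  6  6]
 [ 5  5  7 11 14 16 19 19 19 19 19 17 16 14  7  6  6]
 [ 5  5  7 15 18 18 19 20 20 21 18 18 19 16 11  5  6]
 [ 6  6  7 19 19 20 21 21 21 21 20 21 20 19 16  6  6]
 [ 7  5  6 19 21 22 21 22 20 21 22 21 20 20 17  5  5]
 [ 6  6 17 20 21 21 20 20 20 21 20 22 22 21 19  5  5]
 [ 5  5 18 20 21 21 21 21 21 21 22 20 19 22 20  6  6]
 [ 7  6 19 20 21 21 21 20 21 21 21 20 22 20 21  5  5]
 [ 5  5 19 22 21 22 22 21 21 21 22 20 20 21 21  6  6]
 [ 3  6  6 21 21 21 21 22 21 21 20 21 20 21 19  5  5]
 [ 4  6  4 20 21 20 21 22 21 21 21 20 21 20  5  4  4]
 [ 4  4  5  5 21 20 19 21 21 21 20 20 21  5  5  5  5]
 [ 5  6  4  4  4 21 21 20 22 21 21 21  4  5  4  4  5]
 [ 5  4  5  4  4  5  4  4  5  4  4  4  4  4  5  4  4]
 [ 5  6  4  4  5  4  5  4  5  4  4  6  5  4  4  4  6]
 [ 3  4  6  5  5  5  4  5  4  4  4  4  5  4  5  4  5]]
[[216 216 185  95  86  92  93  93  92  92  92  92  90  99 129 119 182]
 [214 139 114  89  91  92  91  92  92  92  92  92  90  90 109 131 129]
 [122 127  94  91  91  
[... 342 characters left out ...]
128 166 162 161 161 161 162 161 161 162 162 156  95 139 189]
 [127 127 124 162 161 161 158 158 158 156 155 158 160 157  95 174 221]
 [122 126 122 162 161 139  75  82  84  90  96 141 160 158  93 128 189]
 [123 124 115 158 161 162 163 162 161 161 160 160 160 154 108 127 150]
 [129 123 120 129 160 160 159 160 159 160 160 160 161 116 127 126 123]
 [127 127 126 109 149 161 159 160 159 159 160 160 141 111 129 131 126]
 [128 127 126 125 125 129 157 160 160 160 157 126 127 130 128 130 129]
 [127 127 125 120 144 205 124 114 107 111 130 130 127 128 128 130 129]
 [127 125 178 219 215 223 120 127 126 130 129 130 127 127 130 129 129]
 [127 126 119 217 213 220 193 126 126 129 130 129 128 127 129 128 125]]
```

```bash
cat > rel.py <<'E'
from polar import *
np.set_printoptions(precision=4,suppress=True)
def rel(s,p,d,dz=.0131):
    W=cloud('wrist',d,s); c=[.4735,-.0328]; r=np.hypot(W[...,0]-c[0],W[...,1]-c[1]); g=p.min(2)
    m=((r<.013)&(W[...,2]>.119)&(W[...,2]<.1235)&(g>130)).astype(np.uint8)
    m=cv2.morphologyEx(m,cv2.MORPH_CLOSE,np.ones((5,5)))
    q=max(cv2.findContours(m,0,1)[0],key=len); h=cv2.convexHull(q); e=cv2.fitEllipse(h)
    M,k=T('wrist',s)
    def tow(u,v,z):
        ray=M[:3,:3]@[(u-k['cx'])/k['fx'],(v-k['cy'])/k['fy'],1]; return (M[:3,3]+ray*(z-M[2,3])/ray[2])[:2]
    st=tow(*e[0],.1215); tz=s['tcp_pos'][2]
    im=rectify(p,s,c,tz+dz,.045,900); hs=np.array(circ(im,c,.045,.0138,.003)); ho=hs[:3,1:3].mean(0)
    a=np.radians(s['orientation'][2]); D=st-ho
    print('stem',e,st,'hole',ho,hs[0,3],'D',D,'tool xy mm',1000*D@[np.cos(a),np.sin(a)],1000*D@[np.sin(a),-np.cos(a)])
E
python3 - <<'E'
from rel import *
f=np.load('wlow.npz'); s=dict(tcp_pos=f['tp'],orientation=f['o']); rel(s,f['p'],f['d'])
s,p,d=snap('wrist'); print(s['tcp_pos']); rel(s,p,d)
E
```

```text
stem ((254.004638671875, 234.99827575683594), (22.31485939025879, 23.21187400817871), 36.15470886230469) [ 0.4733 -0.0319] hole [ 0.4741 -0.0333] 0.0135 D [-0.0008  0.0014] tool xy mm 0.9686962918310252 -1.277717168577953
[ 0.4752 -0.0344  0.1139]
stem ((253.69134521484375, 235.2349090576172), (22.295490264892578, 23.540082931518555), 76.31682586669922) [ 0.4733 -0.032 ] hole [ 0.4741 -0.0332] 0.0135 D [-0.0008  0.0012] tool xy mm 0.8026642400748422 -1.230599723719706
```

>>> {"op": "jog_arm", "data": {"moves": "0.08 -0.12 0 0 0 0 0.5; 0 0 0.3 0 0 0 0.5; 0 0 0 0 0 0 0.5; 0 0 0 0 0 0 0.5"}}

```text
clock: 16.57
tcp_pos: [0.4733, -0.0323, 0.1098]
orientation: [180.0, -0.0, 68.5]
contact_force: [0.6, -0.7, -1.9]
gripper_width: 0.656
grip_force: 25.0
```

Run:
```python
from rel import *
s,p,d=snap('wrist'); print(s['tcp_pos'],s['contact_force']); rel(s,p,d)
```

```text
[ 0.4733 -0.0323  0.1098] [ 0.6232 -0.6806 -1.905 ]
stem ((272.5549621582031, 244.90859985351562), (24.13389778137207, 35.99772262573242), 12.637540817260742) [ 0.4791 -0.0369] hole [ 0.472  -0.0316] 0.0138 D [ 0.0071 -0.0053] tool xy mm -2.2879530922699365 8.524881450135304
```

```bash
sed -i 's/r<.013/r<.0105/' rel.py
python3 - <<'E'
from rel import *
s,p,d=snap('wrist'); print(s['tcp_pos'],s['contact_force']); rel(s,p,d)
s,p,d=snap('wrist'); rel(s,p,d)
E
```

```text
[ 0.4734 -0.0323  0.1098] [-0.3932  0.0201 -1.5159]
stem ((258.1702880859375, 239.92984008789062), (23.047882080078125, 24.449323654174805), 157.9157257080078) [ 0.4733 -0.0316] hole [ 0.472  -0.0316] 0.0138 D [ 0.0013 -0.    ] tool xy mm 0.45598452065948364 1.165608273275005
stem ((258.1304626464844, 240.23312377929688), (23.381446838378906, 23.95899772644043), 21.319564819335938) [ 0.4732 -0.0318] hole [ 0.472  -0.0316] 0.0138 D [ 0.0012 -0.0002] tool xy mm 0.26491243191756936 1.187448071136649
```

>>> {"op": "jog_arm", "data": {"moves": "0.03 0.08 0 0 0 0 0.5; 0 0 0 0 0 0 0.5; 0 0 0 0 0 0 0.5"}}

```text
clock: 16.97
tcp_pos: [0.4743, -0.0325, 0.1097]
orientation: [180.0, -0.0, 68.5]
contact_force: [-0.7, 0.4, -0.5]
gripper_width: 0.657
grip_force: 25.0
```

Run:
```python
from rel import *
s,p,d=snap('wrist'); print(s['tcp_pos'],s['contact_force']); rel(s,p,d)
```

```text
[ 0.4743 -0.0325  0.1097] [-0.7028  0.4007 -0.4523]
stem ((256.30419921875, 240.3601531982422), (23.442079544067383, 24.81348419189453), 172.41549682617188) [ 0.4732 -0.0316] hole [ 0.473  -0.0318] 0.0141 D [0.0002 0.0002] tool xy mm 0.3016799009831188 0.14383985616273623
```

Centred within 0.4 mm, so I lower it.

>>> {"op": "jog_arm", "data": {"moves": "0 0 0.3 0 0 0 0.5; 0 0 0.2 0 0 0 0.5; 0 0 0.15 0 0 0 0.5; 0 0 0 0 0 0 0.5"}}

```text
clock: 17.35
tcp_pos: [0.4738, -0.0323, 0.1027]
orientation: [-179.9, 0.0, 68.5]
contact_force: [-0.2, -0.1, -0.2]
gripper_width: 0.659
grip_force: 25.0
```

>>> {"op": "jog_arm", "data": {"moves": "0 0 0.15 0 0 0 0.5; 0 0 0.15 0 0 0 0.5; 0 0 0 0 0 0 0.5"}}

```text
clock: 17.6
tcp_pos: [0.4741, -0.0324, 0.0999]
orientation: [-180.0, 0.0, 68.5]
contact_force: [-0.8, 0.4, -0.7]
gripper_width: 0.655
grip_force: 25.0
```

>>> {"op": "jog_arm", "data": {"moves": "0 0 0.15 0 0 0 0.5; 0 0 0.1 0 0 0 0.5; 0 0 0 0 0 0 0.5"}}

```text
clock: 17.85
tcp_pos: [0.4741, -0.0324, 0.0975]
orientation: [-180.0, 0.0, 68.5]
contact_force: [0.7, 0.0, -0.0]
gripper_width: 0.653
grip_force: 25.0
```

>>> {"op": "jog_arm", "data": {"moves": "0 0 0.1 0 0 0 0.5; 0 0 0.1 0 0 0 0.5; 0 0 0 0 0 0 0.5"}}

```text
clock: 18.1
tcp_pos: [0.4741, -0.0324, 0.0955]
orientation: [-180.0, -0.0, 68.5]
contact_force: [-0.4, 0.6, -1.4]
gripper_width: 0.658
grip_force: 25.0
```

>>> {"op": "jog_arm", "data": {"moves": "0 0 0.08 0 0 0 0.5; 0 0 0.05 0 0 0 0.5; 0 0 0 0 0 0 0.5"}}

```text
clock: 18.35
tcp_pos: [0.4743, -0.0325, 0.0944]
orientation: [180.0, -0.0, 68.5]
contact_force: [0.0, 0.3, -0.2]
gripper_width: 0.651
grip_force: 25.0
```

>>> {"op": "jog_arm", "data": {"moves": "0 0 0.05 0 0 0 0.5; 0 0 0.05 0 0 0 0.5; 0 0 0 0 0 0 0.5"}}

```text
clock: 18.6
tcp_pos: [0.4744, -0.0325, 0.0938]
orientation: [180.0, -0.0, 68.5]
contact_force: [-1.5, 1.0, 4.5]
gripper_width: 0.655
grip_force: 25.0
```

Contact at 4.5 N and at the right height, so the lugs are in the gaps. Now I turn clockwise.

>>> {"op": "jog_arm", "data": {"moves": "0 0 0 0 0 0.08 0.5; 0 0 0 0 0 0.08 0.5; 0 0 0 0 0 0.08 0.5; 0 0 0 0 0 0.08 0.5; 0 0 0 0 0 0.08 0.5; 0 0 0 0 0 0.08 0.5; 0 0 0 0 0 0.08 0.5; 0 0 0 0 0 0 0.5"}}

```text
clock: 19.27
tcp_pos: [0.4749, -0.0327, 0.094]
orientation: [179.9, -0.1, 36.2]
contact_force: [1.4, -0.7, 4.1]
gripper_width: 0.652
grip_force: 25.0
```

```bash
python3 -c "
from h import *
s=arm.read_state();print(s['tcp_pos'],s['orientation'],s['contact_force'],s['moment'],s['grip_force'])"
```

```text
[ 0.47493888 -0.03269068  0.09397276] [ 1.79920434e+02 -6.01414675e-02  3.62478776e+01] [ 1.36348126 -0.71151048  4.12540782] [-0.05248283 -0.06719306 -0.09489021] 25.001938159111887
```

>>> {"op": "jog_arm", "data": {"moves": "0 0 0 0 0 0.08 0.5; 0 0 0 0 0 0.08 0.5; 0 0 0.02 0 0 0.08 0.5; 0 0 0.02 0 0 0.08 0.5; 0 0 0.02 0 0 0.06 0.5; 0 0 0 0 0 0 0.5"}}

```text
clock: 19.77
tcp_pos: [0.4751, -0.0328, 0.0936]
orientation: [179.9, -0.1, 14.6]
contact_force: [-1.2, -0.8, 5.9]
gripper_width: 0.655
grip_force: 25.0
```

```bash
python3 -c "
from h import *
s=arm.read_state();print(s['tcp_pos'],s['orientation'],s['contact_force'],s['moment'],s['grip_force'])"
```

```text
[ 0.47506173 -0.03275776  0.0935686 ] [ 1.79936727e+02 -1.00657215e-01  1.46084550e+01] [-1.21817068 -0.77152969  5.93905319] [-0.02550194  0.04412939 -0.02853361] 25.002182184252888
```

>>> {"op": "jog_arm", "data": {"moves": "0 0 0.03 0 0 0.06 0.5; 0 0 0.03 0 0 0.06 0.5; 0 0 0.03 0 0 0.06 0.5; 0 0 0 0 0 0 0.5"}}

```text
clock: 20.1
tcp_pos: [0.4753, -0.0328, 0.093]
orientation: [179.9, -0.1, 4.3]
contact_force: [-0.9, -0.4, 9.1]
gripper_width: 0.654
grip_force: 25.0
```

```bash
python3 -c "
from h import *
s=arm.read_state();print(s['tcp_pos'],s['orientation'],s['contact_force'],s['moment'],s['grip_force'])"
```

```text
[ 0.4752539  -0.03279635  0.09298567] [ 1.79945126e+02 -1.37257987e-01  4.30568045e+00] [-0.88217815 -0.39502589  9.05934288] [ 0.04886673  0.1581302  -0.07545963] 25.00259646680206
```

>>> {"op": "jog_arm", "data": {"moves": "0 0 0.02 0 0 0.06 0.5; 0 0 0.02 0 0 0.06 0.5; 0 0 0 0 0 0 0.5"}}

```text
clock: 20.35
tcp_pos: [0.4752, -0.0327, 0.0927]
orientation: [180.0, -0.1, -2.6]
contact_force: [-1.9, 0.7, 10.6]
gripper_width: 0.658
grip_force: 25.0
```

```bash
python3 -c "
from h import *
s=arm.read_state();print(s['tcp_pos'],s['orientation'],s['contact_force'],s['moment'],s['grip_force'])"
```

```text
[ 0.47516458 -0.03268274  0.09266406] [ 1.79970907e+02 -1.35275147e-01 -2.56769113e+00] [-1.88352801  0.66693948 10.57330029] [ 0.13717964  0.22296193 -0.03218815] 25.002737534232438
```

>>> {"op": "jog_arm", "data": {"moves": "0 0 0.01 0 0 0.06 0.5; 0 0 0 0 0 0.06 0.5; 0 0 0 0 0 0 0.5"}}

```text
clock: 20.6
tcp_pos: [0.4746, -0.0324, 0.0926]
orientation: [-180.0, -0.1, -9.4]
contact_force: [-2.2, 2.1, 11.8]
gripper_width: 0.658
grip_force: 25.0
```

```bash
python3 -c "
from h import *
s=arm.read_state();print(s['tcp_pos'],s['orientation'],s['contact_force'],s['moment'],s['grip_force'])"
```

```text
[ 0.47463719 -0.0323691   0.09256524] [-1.79995026e+02 -7.55218488e-02 -9.42712805e+00] [-2.19450643  2.08066434 11.7805361 ] [0.29341609 0.44850729 0.01957111] 25.00352442730218
```

>>> {"op": "jog_arm", "data": {"moves": "0 0 0 0 0 0.05 0.5; 0 0 0 0 0 0.05 0.5; 0 0 0 0 0 0 0.5"}}

```text
clock: 20.85
tcp_pos: [0.475, -0.0323, 0.0925]
orientation: [-180.0, -0.1, -15.0]
contact_force: [-0.4, 2.7, 9.0]
gripper_width: 0.658
grip_force: 25.0
```

```bash
python3 -c "
from h import *
s=arm.read_state();print(s['tcp_pos'],s['orientation'],s['contact_force'],s['moment'],s['grip_force'])"
```

```text
[ 0.47502179 -0.03227346  0.09253375] [-1.79991885e+02 -1.20296410e-01 -1.50327521e+01] [-0.36935671  2.71300034  8.9690093 ] [0.43433756 0.19991083 0.6311393 ] 25.004732217639685
```

Torque jumped to 0.63 N·m after 83.5°, so the stop is reached. I release, rise and check.

>>> {"op": "jog_arm", "data": {"moves": "0 0 0 0 0 -0.01 0.5; 0 0 0 0 0 0 0.7; 0 0 0 0 0 0 0.8; 0 0 0 0 0 0 0.9; 0 0 0 0 0 0 1; 0 0 0 0 0 0 1; 0 0 -1 0 0 0 1; 0 0 -3 0 0 0 1; 0 0 -3.5 0 0 0 1; 0 0 -3.5 0 0 0 1; 0 0 0 0 0 0 1; 0 0 0 0 0 0 1"}}

```text
clock: 21.85
tcp_pos: [0.4757, -0.0329, 0.2041]
orientation: [180.0, -0.3, -14.6]
contact_force: [0.4, 0.4, 0.2]
gripper_width: 0.999
grip_force: 0.0
```

```bash
cat > fin.py <<'E'
from polar import *
np.set_printoptions(precision=4,suppress=True)
s,p,d=snap('wrist'); np.savez('wfin',p=p,d=d,tp=s['tcp_pos'],o=s['orientation']); print(s['tcp_pos'],s['orientation'][2],s['gripper_width'],s['contact_force'])
c=[.4735,-.0324]; W=cloud('wrist',d,s); r=np.hypot(W[...,0]-c[0],W[...,1]-c[1])
m=(r<.029)&(r>.0155)&(abs(W[...,2]-.107)<.006); q=W[m]; A=np.c_[q[:,:2]-c,np.ones(len(q))]; k=np.linalg.lstsq(A,q[:,2],rcond=None)[0]; print('band top plane',k,len(q))
m=(r<.0055)&(abs(W[...,2]-.12)<.006); print('stem z',np.median(W[m],0))
im=rectify(p,s,c,.1065,.045,600); b=np.array(circ(im,c,.045,.014,.003)); print('hole',b[0]); x0,y0=b[0,1:3]; res=.09/599
th=np.radians(np.arange(0,360,1.)); rr=np.arange(.0165,.0275,.0003)
g=im.min(2).astype(np.float32); g=abs(cv2.GaussianBlur(g,(0,0),6)-g)
v=cv2.remap(g,((c[1]+.045-y0-np.outer(np.sin(th),rr))/res).astype(np.float32),((c[0]+.045-x0-np.outer(np.cos(th),rr))/res).astype(np.float32),1)
pr=cv2.GaussianBlur(np.clip(v,0,40).sum(1)[:,None],(0,0),2)[:,0]; f=pr.reshape(3,120).sum(0)
k=f.argsort()[::-1][:14]; print(k,f[k].astype(int),np.median(f)); print(pr.argsort()[::-1][:24])
E
python3 fin.py
```

```text
[ 0.4757 -0.0329  0.2041] -14.569877196028699 0.9989983307535834 [0.3586 0.4266 0.1786]
band top plane [-0.0006  0.0007  0.1063] 2558
stem z [ 0.4736 -0.0324  0.1201]
hole [38.2778  0.4732 -0.0315  0.0137]
[27 28 26 29 30 25 31 32 24 33 34 12 35 11] [251 250 247 246 241 233 232 220 214 210 203 201 200 198] 80.23913
[267 268 266 269 270 265 271 272 264 273 274 252 275 263 251 253 276 262
 277 254 261 260 250 259]
```

```bash
cat >> fin.py <<'E'
for o in (40,160,280): print(o,[(a,int(pr[a%360])) for a in range(o,o+45,2)])
E
python3 fin.py | tail -3
```

```text
40 [(40, 10), (42, 10), (44, 10), (46, 11), (48, 11), (50, 11), (52, 11), (54, 10), (56, 11), (58, 15), (60, 26), (62, 42), (64, 51), (66, 46), (68, 34), (70, 27), (72, 23), (74, 19), (76, 18), (78, 21), (80, 22), (82, 15), (84, 11)]
160 [(160, 10), (162, 8), (164, 5), (166, 4), (168, 4), (170, 6), (172, 8), (174, 8), (176, 7), (178, 7), (180, 7), (182, 9), (184, 13), (186, 17), (188, 25), (190, 43), (192, 60), (194, 58), (196, 38), (198, 20), (200, 10), (202, 6), (204, 6)]
280 [(280, 142), (282, 119), (284, 85), (286, 51), (288, 29), (290, 16), (292, 7), (294, 3), (296, 4), (298, 11), (300, 19), (302, 22), (304, 18), (306, 14), (308, 15), (310, 14), (312, 10), (314, 5), (316, 3), (318, 3), (320, 5), (322, 6), (324, 8)]
```

```bash
python3 -c "
from station import arm
print(arm.sign_off())"
```

```text
the job is handed in; nothing more can be done
None
```

The job is handed in at about 22 s: the disc seated level, and the band turned clockwise about 80° to a sharp stop (0.63 N·m, above the listed 0.1–0.3 turning torque) and holds the disc down about 1.4 mm after release, band top level; the other things were never approached by the moves, though I didn't re-check their positions.

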